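# Check a glass block against the light

### The job

Slide the shutter of the little lamp fully open, then pick up the clear glass block, pinching it by its two frosted faces only and never putting a finger on its polished faces, and hold it up in the light path to be checked for bubbles: upright, about halfway between lamp and screen card, centred on the beam, with its polished faces square to the light. Leave the amber and green blocks and everything else on the table where they stand, and finish still holding the block steady in the beam, touching nothing else.

Things in the scene. Friction and masses are not known exactly. Their poses are not given: they have to be found in the camera images.
- bench: Fixed board 340 x 130 x 12 mm left or right of mid-table; origin: centre of its underside, z up. Beam along its +x at y = 0, 85 mm above the table. Grey lamp, yellow lens at -x (x -170 to -110 mm, 117 mm high, shutter rails y -40 to 90 mm); white screen card with yellow ring at x = 145 mm, 110 mm wide, 142 mm high. Free above the board from x = -92 mm (shutter) to the card's foot at 135 mm.
- beam_mid (a point): The point on the beam halfway between lamp and screen card (bench x = 20 mm), 85 mm above the table: where the middle of the block is to be held. Same axes as the bench: x along the beam, y across it, z up.
- shutter (a joint): Black shutter plate in front of the lens, sliding level along the bench's +y. 0 m = shut, 0.050 m = fully open at its end stop; it starts 0 to 10 mm open, needs about 1.5 N and stays where it is left.
- shutter_tab (a point): The shutter's upright red tab, 14 x 14 mm, rising from 111 to 166 mm above the table; this point is on its axis 148 mm above the table and moves with it. 119 mm from beam_mid, on the lamp's side. Axes as the bench. Its sides are free from 120 mm above the table upwards.
- clear_block: The colourless clear block of solid glass, 30 x 30 mm and 60 mm tall, standing upright on the mat. Origin at the centre of its underside, z up. The two faces across its y axis (at y = +-15 mm) are frosted white: grip these. The two faces across its x axis (at x = +-15 mm) are polished windows: keep fingers off. 105 to 170 g.
- clear_block_mid (a point): The middle of the clear block, 30 mm above its underside; same axes as the block.
- clear_block_windows: The two polished windows of the clear block (24 x 58 mm, at its x = +-15 mm); origin and axes are those of the clear block.
- amber_block: Amber block of solid glass, 30 x 30 mm and 60 mm tall, standing upright on the mat; same form as the clear one, to be left alone. Origin at the centre of its underside.
- green_block: Green block of solid glass, 30 x 30 mm and 60 mm tall, standing upright on the mat; same form as the clear one, to be left alone. Origin at the centre of its underside.
- mat: Fixed straw mat, 150 x 320 mm, 4 mm thick, origin at the centre of its underside; the three blocks stand on it in a row along its y, about 100 mm apart, in any order and turned any way. It lies on the other side of the table from the bench.
- spool: White thread spool, 34 mm across, 50 mm tall, standing; origin at the centre of its underside. Leave it.
- candle: Candle in a glass, 72 mm across, 85 mm tall; origin at the centre of its underside. Leave it.
- dish: White dish 124 mm across with pens on it, 17 mm high; origin at the centre of its underside. Leave it.
- bell: Small brass hand bell with a wooden handle, 56 mm across, 71 mm tall; origin at the centre of its underside. Leave it.
Things that resemble listed ones, but are neither listed nor needed, are in the scene too. What is shaped like the clear_block but blue or purple is not meant.

How it is judged:
On the way, in this order (a step that is already met when the one before it is completed fails the run):
1. the shutter is fully open (value of joint shutter above 0.044 m), for 0.2 s.
2. the clear block is lifted off the mat in the fingers (height (world z) of clear_block above 0.03 m and contact force between the fingers and clear_block above 1 N), for 0.2 s.
At the end, for the whole second after the job is handed in: Shutter 44 mm open or more; fingers alone hold the clear block still by its frosted faces, its middle within 9 mm sideways, 12 mm in height, 35 mm along the beam of beam_mid, upright to 0.15 rad, square to 0.17 rad; robot and block off the bench; other loose things within 30 mm of their starts (value of joint shutter above 0.044 m and x of clear_block_mid in the frame of beam_mid between -0.035 and 0.035 m and y of clear_block_mid in the frame of beam_mid between -0.009 and 0.009 m and z of clear_block_mid in the frame of beam_mid between -0.012 and 0.012 m and angle between the x axis of clear_block and the x axis of bench, either way round below 0.17 rad and angle between clear_block's own z axis and vertical below 0.15 rad and contact force between the fingers and clear_block above 1 N and contact force between the fingers and clear_block_windows below 0.3 N and contact force between clear_block and bench below 0.2 N and contact force between each of the arm, the fingers and bench below 0.3 N and linear speed of clear_block below 0.02 m/s and distance of each of amber_block, green_block, spool, candle, dish, bell from where it was at the start of the episode below 0.03 m); the arm keeps its last pose, push and grip.
It fails at once if a finger presses on a polished face of the clear block (contact force between the fingers and clear_block_windows above 1 N).
It fails at once if the clear block is tipped over (angle between clear_block's own z axis and vertical above 0.7 rad).
It fails at once if another block or bystander is shoved away or tipped over (distance of any of amber_block, green_block, spool, candle, dish, bell from where it was at the start of the episode above 0.03 m or angle between any of amber_block, green_block, spool, candle, dish, bell's own z axis and vertical above 0.5 rad).
It also fails if it takes over 53 s, if anything falls off the work surface, if the arm or the gripper's body presses on something with over 40 N, if the wrist force passes 120 N, or if a joint passes its speed limit or range.

### The arm

A 6-joint arm with a two-finger parallel gripper is mounted at the origin on the work surface. World frame = base frame: x ahead of the robot, y to its left, z up, the work surface at z = 0. Lengths are in m, angles in rad, forces in N, time in s.
With the tool pointing down it reaches from about 0.35 to 0.975 m from the base axis. Payload 4.9 kg.
Tool frame: the origin (TCP) lies midway between the tips of the shut fingers; the grasp point (between the pads) lies 19 mm behind it; x points along the fingers, y is the direction in which the jaws open and shut, and the axes are right-handed (so a half turn about x gives the same grasp; the last joint's range is limited). The gripper opens to 85 mm and grips with 20 to 120 N. Pads are 22 mm wide; open, the fingers measure 114 mm over their backs; the gripper's body (76 mm by 85 mm) begins 54 mm behind the grasp point. The pads swing forward as they close: fully open they stand 13 mm farther back than shut.
Start: joints at [1.142, 0.053, 1.613, -0, 1.476, -0.119], TCP at [0.191, 0.595, 0.231] pointing down, gripper open.
Joint ranges: [-3.01, 3.01], [-1.01, 2.22], [0.06, 2.58], [-1.02, 4.17], [0.09, 2.62], [-3.14, 3.14]. Speed limits (rad/s): [2.57, 2.57, 3.14, 3.14, 3.14, 3.14].

### API

Orientations are given as a unit quaternion [x, y, z, w].
In Python, from workcell import ctrl gives the robot as it stands.
- The arm moves only by the shell command python3 -m pendant 'ROWS'. ROWS is JSON, one flat list of numbers, 5 for each row, row after row: the finger opening in cm, from 0 to 8.54, then the shift along the tool's x, y, z in cm, then the turn about the tool's x in degrees. A call has 1 to 5 rows; each row is the pose to reach, as a shift and turn from the pose commanded when the call began, along the tool's axes at that moment; what a row does not reach only later rows make up. A row lasts 1/8 s, in which the tool goes at most 62.5 mm and 10.7 degrees, less where a joint would pass 70% of its speed; a pose out of reach is approached as far as the arm can. A call with a gripper value outside its range is refused whole. The fingers move at their own pace and stop on an object; the grip force is fixed at half the most. Time passes only in rows, so rows that repeat a pose let the fingers close. It gives the time, the measured TCP pose, the force and the opening at its end, in the units of the state.
- ctrl.state(): the state, without advancing time (a new reading comes with each control period).
- ctrl.get_image(name): name is "scene" or "top" or "wrist"; returns a dict with "image" (384x512x3 uint8, blue, green, red), "depth" (384x512 float32, m along the optical axis (not along the pixel's ray), 0 where there is no reading), "intrinsics" (3x3 intrinsics, pixels), "rvec" (rotation vector, rad) and "tvec" (3), from world to camera coordinates, as OpenCV has them. Camera axes: x right, y down, z forward; pixel columns grow to the right and rows downward; lengths in m; the calibration is good to about 2 mm. A picture is of the moment at which its call begins.
- ctrl.finish_job(): hands the job in, once; it reports no verdict.
The state is a dict: "t": time; "qpos": joint angles; "qvel": joint speeds; "joint_torque": joint torques, N m; "position": TCP position; "tool_rot": TCP orientation; "contact_force": force on the tool from outside, world axes, zero at the start; "wrist_torque": the same for the moment, N m; "width": opening from 0.0 (shut) to 1.0 (fully open).
Only numpy, scipy, OpenCV 4.12 (cv2) and the standard library are available. Lean on these libraries where they do the work, as an engineer would, in place of code of your own. Each camera call takes 0.05 s, during which the arm holds its last target. There are 200 camera calls.

## Working session

There is one attempt and no reset: what is moved stays moved. The work goes in short steps, Python scripts to look and compute and a shell command to move; the robot and the scene stay as the last step left them, time stands still between calls to the robot, and variables do not carry over. Pictures are saved under pics/ and viewed, on a budget of 10 in all, crops included, one or two more only if the job needs it, and the job is handed in when it is done.

```bash
mkdir -p pics; cat > h.py <<'E'
import numpy as np, cv2
from workcell import ctrl
from scipy.spatial.transform import Rotation as R
def cam(n):
    d=ctrl.get_image(n); d['R']=cv2.Rodrigues(np.array(d['rvec'],float))[0]; d['t']=np.array(d['tvec'],float).ravel(); d['K']=np.array(d['intrinsics']); return d
def ray(d,u,v,z):
    r=d['R'].T@np.linalg.solve(d['K'],[u,v,1.]); c=-d['R'].T@d['t']
    return c+r*(z-c[2])/r[2]
def proj(d,p):
    q=d['K']@(d['R']@np.array(p)+d['t']); return q[:2]/q[2]
def dep(d,u,v):
    z=d['depth'][int(v),int(u)]; return d['R'].T@(np.linalg.solve(d['K'],[u,v,1.])*z-d['t'])
E
python3 - <<'E'
from h import *
import pickle
a=cam('scene');b=cam('top')
pickle.dump((a,b),open('first.pkl','wb'))
cv2.imwrite('pics/top1.png',cv2.resize(b['image'],(800,600),interpolation=cv2.INTER_CUBIC))
cv2.imwrite('pics/scene1.png',cv2.resize(a['image'],(800,600),interpolation=cv2.INTER_CUBIC))
for d in(a,b):print(-d['R'].T@d['t'],d['K'].tolist())
s=ctrl.state();print(s['t'],s['position'],s['tool_rot'],R.from_quat(s['tool_rot']).as_matrix())
E
```

```text
[ 1.12998146 -0.4403789   0.82494372] [[350.5764471710193, 0.0, 256.2935451578671], [0.0, 350.5764471710193, 184.30732842168152], [0.0, 0.0, 1.0]]
[ 0.30054977 -0.02571725  1.50458131] [[473.58811334337753, 0.0, 264.7538508025691], [0.0, 473.58811334337753, 198.78555210249203], [0.0, 0.0, 1.0]]
0.1 [0.19029701 0.59471626 0.23016608] [ 0.10844937  0.69882303 -0.10972507  0.69845939] [[-7.86439642e-04  3.04850845e-01  9.52399781e-01]
 [-1.70318408e-03  9.52398286e-01 -3.04851773e-01]
 [-9.99998240e-01 -1.86185966e-03 -2.29786660e-04]]
```

View pics/top1.png

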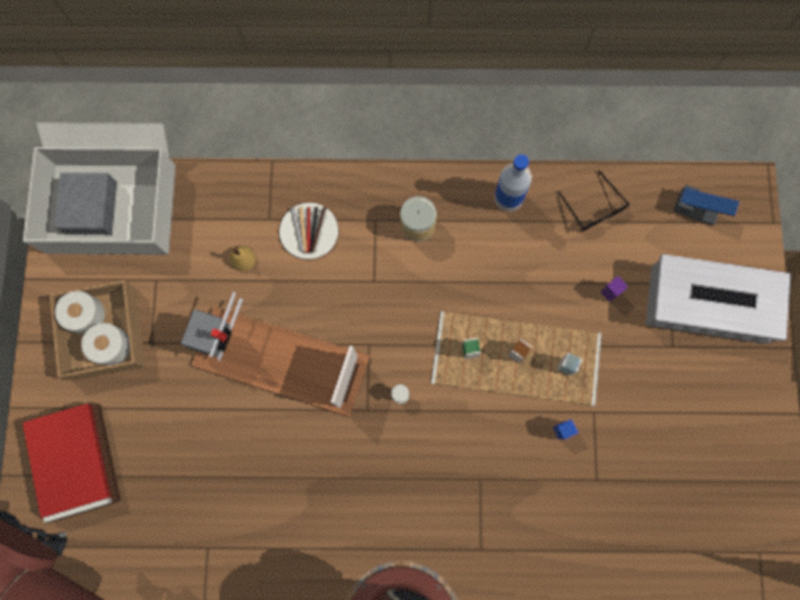

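View pics/scene1.png

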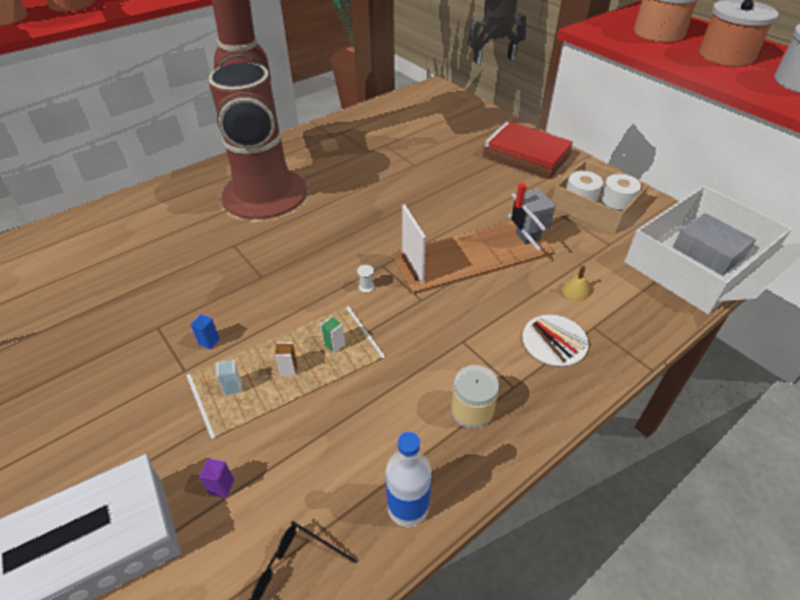

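Top view (800 px scale): bench with the lamp at about (207,333), the red tab at (218,333) and the card at (344,376). On the mat are green (472,347), amber (521,351) and clear (570,363). Blue (567,429) and purple (614,289) are decoys. The colourless block at the right end of the mat fits "clear", so I'll confirm it in a crop along with its frosted faces.

```bash
python3 - <<'E'
from h import *
import pickle
a,b=pickle.load(open('first.pkl','rb'))
s=.64
def crop(d,u,v,w,h,k):return cv2.resize(d['image'][v-h:v+h,u-w:u+w],None,fx=k,fy=k,interpolation=cv2.INTER_CUBIC)
A=crop(a,146,241,25,25,8);B=crop(b,365,232,25,25,8)
C=crop(b,177,230,66,36,6)
out=np.zeros((400+432,800,3),np.uint8);out[:400,:400]=A;out[:400,400:]=B;out[400:,:792]=C
cv2.imwrite('pics/crop1.png',cv2.resize(out[:],None,fx=.7,fy=.7))
# bench: card & lamp & tab
hsv=cv2.cvtColor(b['image'],cv2.COLOR_BGR2HSV)
def comps(m,nm,z,lo=5):
    n,l,st,c=cv2.connectedComponentsWithStats(m.astype(np.uint8))
    for i in range(1,n):
        if st[i,4]>=lo:
            (x,y),wh,an=cv2.minAreaRect(np.argwhere(l==i)[:,::-1].astype(np.float32)); print(nm,c[i].round(1),st[i,4],np.round(wh,1),round(an,1),ray(b,*c[i],z).round(4),dep(b,*c[i]).round(3))
roi=np.zeros(hsv.shape[:2],bool);roi[185:270,110:245]=1
red=((hsv[...,0]<5)|(hsv[...,0]>173))&(hsv[...,1]>170)&(hsv[...,2]>100)&roi
comps(red,'red',.166)
wh=(hsv[...,1]<50)&(hsv[...,2]>140)&roi
comps(wh,'white',.142,20)
# depth-based heights of bench region
H=np.zeros((384,512));P=np.zeros((384,512,3))
for v in range(180,275):
    for u in range(110,400):
        P[v,u]=dep(b,u,v)
z=P[...,2]
for nm,lo,hi,ro in[('card',.125,.15,(205,260)),('lamp',.108,.125,(110,160)),('blocks',.055,.075,(280,390))]:
    m=(z>lo)&(z<hi);m[:,:ro[0]]=0;m[:,ro[1]:]=0
    n,l,st,c=cv2.connectedComponentsWithStats(m.astype(np.uint8))
    for i in range(1,n):
        if st[i,4]>25:
            q=P[l==i];r=cv2.minAreaRect((q[:,:2]*1000).astype(np.float32));print(nm,st[i,4],c[i].round(1),np.round(r[0],1),np.round(r[1],1),round(r[2],1),np.median(q[:,2]).round(4))
E
```

```text
red [140.1 214.2] 34 [8.5 4.4] 14.0 [0.5299 0.3382 0.166 ] [0.531 0.341 0.157]
white [145.1 199. ] 59 [ 2.3 25.6] 21.3 [0.5795 0.333  0.142 ] [0.584 0.339 0.118]
white [150.6 199.8] 44 [ 2.2 19.3] 20.0 [0.577  0.3166 0.142 ] [0.595 0.338 0.055]
white [136.2 222.2] 26 [ 2.2 10.8] 18.4 [0.5103 0.3549 0.142 ] [0.515 0.363 0.112]
white [219.9 241. ] 247 [ 6.6 38.9] 18.4 [0.4573 0.1095 0.142 ] [0.459 0.111 0.129]
card 94 [218.4 239.3] [463.1 114.6] [  5.8 108.9] 72.9 0.1414
lamp 551 [130.6 210.8] [568.3 370.9] [ 77.2 127.7] 71.8 0.1174
blocks 96 [301.5 221.1] [ 530.2 -132.1] [32. 28.] 1.2 0.0642
blocks 100 [333.1 222.9] [ 525.8 -229.6] [29.1 30.7] 51.8 0.0639
blocks 101 [365.4 231.5] [ 500. -328.] [30.5 32.3] 66.1 0.0637
blocks 56 [362.4 271.8] [ 373.7 -314. ] [21.2 29.4] 26.4 0.0612
```

View pics/crop1.png

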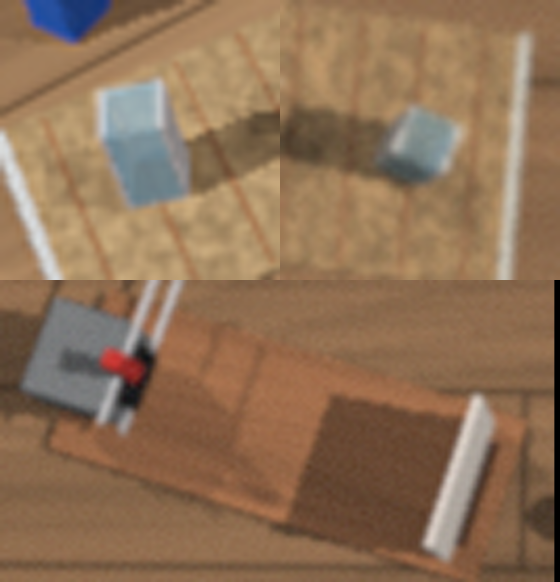

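The crop confirms the colourless block. Its white frosted edges lie image-left and image-right, so its y axis is at about 66° and the pinch runs along the mat row. Bench +x points at about -107.5°, and the tab is near (0.53, 0.34). I'm moving toward the tab now and will refine with the wrist camera.

```bash
cat >> h.py <<'E'
def go(x,y,z,yaw):
    "shift (cm, tool axes) and turn (deg) from the measured pose to TCP x,y,z with tool y at yaw deg (mod 180), tool down"
    s=ctrl.state();M=R.from_quat(s['tool_rot']).as_matrix()
    d=M.T@(np.array([x,y,z])-s['position'])*100
    a=np.degrees(np.arctan2(M[1,1],M[0,1])); t=-((yaw-a+90)%180-90)
    print('t',round(s['t'],2),'pos',np.round(s['position'],4),'tooly',round(a,1),'w',round(s['width'],3),'F',np.round(s['contact_force'],1),'shift',d.round(2),'turn',round(t,1))
E
python3 -m pendant '[8.5,0,-13.8,40.1,50, 8.5,0,-13.8,40.1,50, 8.5,0,-13.8,40.1,50, 8.5,0,-13.8,40.1,50, 8.5,0,-13.8,40.1,50]'
python3 -c "
from h import *
go(.53,.341,.231,-17.5)"
```

```text
t: 0.72
position: [0.4421, 0.4068, 0.2308]
tool_rot: [0.395, 0.586, -0.396, 0.586]
contact_force: [1.1, 0.6, -0.4]
width: 0.994
t 0.72 pos [0.4421 0.4068 0.2308] tooly 22.0 w 0.994 F [ 1.1  0.6 -0.4] shift [-0.02  5.69  9.39] turn 39.5
```

```bash
python3 -m pendant '[8.5,0,5.7,9.4,39.5, 8.5,0,5.7,9.4,39.5, 8.5,0,5.7,9.4,39.5, 8.5,0,5.7,9.4,39.5, 8.5,0,5.7,9.4,39.5]'
python3 - <<'E'
from h import *
go(.53,.341,.231,-17.5)
import pickle
w=cam('wrist');pickle.dump(w,open('w1.pkl','wb'))
cv2.imwrite('pics/w1.png',w['image']);print(-w['R'].T@w['t'])
print(proj(w,[.53,.341,.166]),proj(w,[.498,.232,.085]))
E
```

```text
t: 1.35
position: [0.5292, 0.3426, 0.2306]
tool_rot: [-0.569, -0.42, 0.569, -0.42]
contact_force: [0.2, -0.0, -0.3]
width: 0.998
t 1.35 pos [0.5292 0.3426 0.2306] tooly -17.2 w 0.998 F [ 0.2 -0.  -0.3] shift [-0.04  0.13  0.13] turn 0.3
[0.55154098 0.41397084 0.37158458]
[258.09377798 211.5076182 ] [258.97547828 284.08313948]
```

View pics/w1.png

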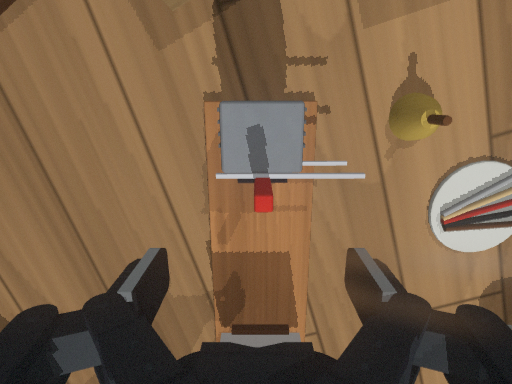

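Wrist view: the lamp top is a grey box (220–304, 102–173), the bright red top of the tab is at about (263,203), and the board edges sit near x = 205 to 317.

```bash
python3 - <<'E'
from h import *
import pickle
w=pickle.load(open('w1.pkl','rb'));im=w['image'];hsv=cv2.cvtColor(im,cv2.COLOR_BGR2HSV)
m=((hsv[...,0]<6)|(hsv[...,0]>172))&(hsv[...,1]>180);m[:,:240]=0;m[:,290:]=0;m[:150]=0;m[230:]=0
ys,xs=np.nonzero(m)
for v in range(ys.min(),ys.max()+1,2):
    q=xs[ys==v];print(v,q.min(),q.max(),hsv[v,int(q.mean()),2])
# lamp top edges via depth
P=lambda u,v:dep(w,u,v)
L=[]
pts=np.array([P(u,v) for v in range(95,180) for u in range(205,320)])
q=pts[(pts[:,2]>.11)&(pts[:,2]<.122)];r=cv2.minAreaRect((q[:,:2]*1000).astype(np.float32));print('lamp',r,np.median(q[:,2]))
bd=np.array([P(u,v) for v in range(95,330) for u in range(195,325)])
q=bd[(bd[:,2]>.007)&(bd[:,2]<.017)];r=cv2.minAreaRect((q[:,:2]*1000).astype(np.float32));print('board',r,np.median(q[:,2]))
q=bd[(bd[:,2]>.12)&(bd[:,2]<.18)];print('hi',len(q),q[q[:,2]>.16].mean(0))
E
```

```text
179 257 257 116
181 268 268 115Traceback (most recent call last):
  File "<stdin>", line 7, in <module>
    return umr_minimum(a, axis, None, out, keepdims, initial, where)
ValueError: zero-size array to reduction operation minimum which has no identity
```

```bash
python3 - <<'E'
from h import *
import pickle
w=pickle.load(open('w1.pkl','rb'));im=w['image'];hsv=cv2.cvtColor(im,cv2.COLOR_BGR2HSV)
m=((hsv[...,0]<6)|(hsv[...,0]>172))&(hsv[...,1]>180)&(hsv[...,2]>150);m[:,:240]=0;m[:,290:]=0;m[:150]=0;m[230:]=0
ys,xs=np.nonzero(m);c=((xs.min()+xs.max())/2,(ys.min()+ys.max())/2);print('tab top',xs.min(),xs.max(),ys.min(),ys.max(),ray(w,*c,.166))
P=lambda u,v:dep(w,u,v)
pts=np.array([P(u,v) for v in range(95,180) for u in range(205,320)])
q=pts[(pts[:,2]>.11)&(pts[:,2]<.122)];r=cv2.minAreaRect((q[:,:2]*1000).astype(np.float32));print('lamp',r,np.median(q[:,2]))
bd=np.array([P(u,v) for v in range(95,330) for u in range(195,325)])
q=bd[(bd[:,2]>.007)&(bd[:,2]<.017)];r=cv2.minAreaRect((q[:,:2]*1000).astype(np.float32));print('board',r,np.median(q[:,2]))
q=bd[bd[:,2]>.16];print('hi',len(q),q.mean(0))
E
```

```text
tab top 255 272 196 211 [0.53545807 0.34568111 0.166     ]
lamp ((550.6927490234375, 379.53411865234375), (65.93133544921875, 90.30597686767578), 72.9299545288086) 0.11524924567055317
board ((508.98565673828125, 262.3414001464844), (314.5032958984375, 130.43357849121094), 73.01837921142578) 0.010319800487258342
hi 483 [0.53968689 0.36440693 0.21988678]
```

```bash
python3 -c "
from h import *
go(.5354,.3457,.130,-17)"
```

```text
t 1.4 pos [0.5291 0.3428 0.2308] tooly -17.1 w 0.994 F [0.7 0.7 0.7] shift [10.08  0.52 -0.47] turn -0.1
```

```bash
python3 -m pendant '[8.5,0,0.5,-0.5,0, 8.5,5,0.5,-0.5,0, 8.5,10,0.5,-0.5,0, 8.5,10,0.5,-0.5,0, 0,10,0.5,-0.5,0]'; python3 -m pendant '[0,0,0,0,0, 0,0,0,0,0, 0,0,0,0,0, 0,0,0,0,0, 0,0,0,0,0]'
python3 -c "
from h import *
go(.5354,.3457,.130,-17)
w=cam('wrist');cv2.imwrite('pics/w2.png',w['image'])"
```

```text
t: 2.02
position: [0.5366, 0.3469, 0.1333]
tool_rot: [0.57, 0.419, -0.568, 0.42]
contact_force: [0.2, -0.0, 0.2]
width: 0.811
t: 2.65
position: [0.5361, 0.3465, 0.1328]
tool_rot: [0.57, 0.419, -0.569, 0.419]
contact_force: [-1.4, -0.5, 5.6]
width: 0.153
t 2.65 pos [0.5361 0.3465 0.1328] tooly -17.2 w 0.153 F [-1.4 -0.5  5.6] shift [ 0.28 -0.05  0.1 ] turn -0.2
```

View pics/w2.png

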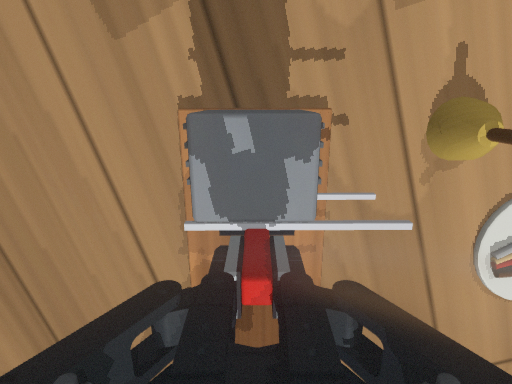

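The fingers hold the tab: it sits between the pads at (257,265) and the opening is about 13 mm. I'll slide it along tool +y.

```bash
python3 -m pendant '[0,0,1.2,0,0, 0,0,2.4,0,0, 0,0,3.6,0,0, 0,0,3.9,0,0, 0,0,3.9,0,0]'; python3 -m pendant '[0,0,0.4,0,0, 0,0,0.8,0,0, 0,0,0.8,0,0]'
python3 -c "
from h import *
go(.5361,.3465,.1328,-17.2)"
```

```text
t: 3.32
position: [0.574, 0.3348, 0.1328]
tool_rot: [0.57, 0.419, -0.568, 0.42]
contact_force: [1.1, 0.3, 5.0]
width: 0.154
t: 3.7
position: [0.5814, 0.3326, 0.1328]
tool_rot: [0.57, 0.419, -0.568, 0.42]
contact_force: [0.5, 0.3, 5.4]
width: 0.15
t 3.7 pos [0.5814 0.3326 0.1328] tooly -17.3 w 0.15 F [0.5 0.3 5.4] shift [-0.01 -4.74  0.02] turn -0.1
```

```bash
python3 -m pendant '[0,0,0.2,0,0, 0,0,0.4,0,0, 0,0,0.4,0,0]'
python3 -c "
from h import *
go(.5361,.3465,.1328,-17.2)"
```

```text
t: 4.08
position: [0.5828, 0.3322, 0.1328]
tool_rot: [-0.569, -0.421, 0.57, -0.418]
contact_force: [-8.8, 0.6, 9.0]
width: 0.151
t 4.08 pos [0.5828 0.3322 0.1328] tooly -17.2 w 0.151 F [-8.8  0.6  9. ] shift [ 0.01 -4.88  0.01] turn -0.0
```

It has hit the end stop: 48.8 mm of travel, with the force rising to 9 N. I'll release, lift and check.

```bash
python3 -m pendant '[8.5,0,0,0,0, 8.5,0,0,0,0, 8.5,0,0,0,0, 8.5,0,0,0,0, 8.5,0,0,0,0]';  python3 -m pendant '[8.5,-5,0,0,0, 8.5,-11,0,0,0, 8.5,-12,0,0,0, 8.5,-12,0,0,0]'
python3 - <<'E'
from h import *
b=cam('top');hsv=cv2.cvtColor(b['image'],cv2.COLOR_BGR2HSV)
w=cam('wrist');im=w['image'];hsv=cv2.cvtColor(im,cv2.COLOR_BGR2HSV)
m=((hsv[...,0]<6)|(hsv[...,0]>172))&(hsv[...,1]>180)&(hsv[...,2]>150);m[:,:200]=0;m[:,320:]=0
ys,xs=np.nonzero(m);print(xs.min(),xs.max(),ys.min(),ys.max(),ray(w,(xs.min()+xs.max())/2,(ys.min()+ys.max())/2,.166))
go(.515,-.31,.25,66)
E
```

```text
t: 4.7
position: [0.5843, 0.331, 0.1312]
tool_rot: [-0.569, -0.419, 0.569, -0.419]
contact_force: [-0.0, 0.4, 0.1]
width: 0.996
t: 5.2
position: [0.5847, 0.3312, 0.2526]
tool_rot: [0.57, 0.419, -0.569, 0.42]
contact_force: [-0.0, 0.2, -0.3]
width: 0.996
247 262 194 208 [0.5825765  0.33145955 0.166     ]
t 5.3 pos [0.5835 0.3306 0.249 ] tooly -17.3 w 0.991 F [-0.   0.5 -0.2] shift [1.000e-02 1.246e+01 6.321e+01] turn -83.3
```

```bash
python3 -m pendant '[8.5,0,12.5,63.2,-83, 8.5,0,12.5,63.2,-83, 8.5,0,12.5,63.2,-83, 8.5,0,12.5,63.2,-83, 8.5,0,12.5,63.2,-83]'
python3 -c "
from h import *
go(.515,-.31,.25,66)"
```

```text
t: 5.92
position: [0.5518, 0.0323, 0.2485]
tool_rot: [0.329, 0.627, -0.331, 0.624]
contact_force: [0.2, -0.6, 0.2]
width: 0.99
t 5.92 pos [0.5518 0.0323 0.2485] tooly 34.4 w 0.99 F [ 0.2 -0.6  0.2] shift [ -0.14 -22.36  26.18] turn -31.6
```

```bash
python3 -m pendant '[8.5,0,-22.4,26.2,-31.5, 8.5,0,-22.4,26.2,-31.5, 8.5,0,-22.4,26.2,-31.5, 8.5,0,-22.4,26.2,-31.5, 8.5,0,-22.4,26.2,-31.5]'
python3 -m pendant '[8.5,0,0,0,0, 8.5,0,0,0,0]'
python3 - <<'E'
from h import *
import pickle
go(.50,-.328,.25,66)
w=cam('wrist');pickle.dump(w,open('w3.pkl','wb'))
p=proj(w,[.5,-.328,.064]);print(p,-w['R'].T@w['t'])
im=w['image'].copy()
x,y=[int(v) for v in p]; x0=max(0,min(x-60,392));y0=max(0,min(y-50,264))
c=cv2.resize(im[y0:y0+120,x0:x0+120],(576,576),interpolation=cv2.INTER_CUBIC)
print('crop',x0,y0,4.8)
cv2.imwrite('pics/w3.png',c)
E
```

```text
t: 6.55
position: [0.5187, -0.2615, 0.2486]
tool_rot: [0.15, 0.692, -0.149, 0.69]
contact_force: [0.4, -0.2, -0.5]
width: 0.996
t: 6.8
position: [0.5194, -0.2596, 0.2492]
tool_rot: [0.151, 0.692, -0.149, 0.69]
contact_force: [-0.4, 0.2, 0.3]
width: 0.994
t 6.8 pos [ 0.5194 -0.2596  0.2492] tooly 65.5 w 0.994 F [-0.4  0.2  0.3] shift [-0.09 -7.03  1.07] turn -0.5
[192.65507775 182.25193988] [ 0.45162457 -0.22918736  0.39051908]
crop 132 132 4.8
```

View pics/w3.png

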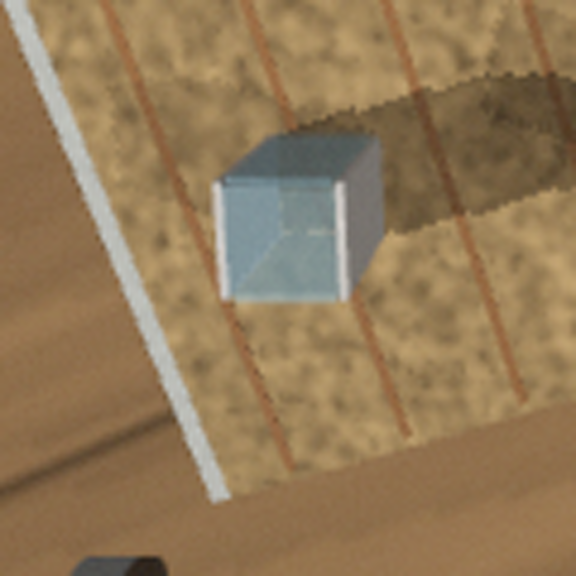

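The crop shows the clear block's top face with corners at crop (213,183), (345,180), (350,300) and (222,300). White frosted strips run along its left and right sides, which is the jaw direction.

```bash
python3 - <<'E'
from h import *
import pickle
w=pickle.load(open('w3.pkl','rb'))
q=np.array([ray(w,(u+.5)/4.8-.5+132,(v+.5)/4.8-.5+132,.064) for u,v in[(213,183),(345,180),(350,300),(222,300)]])
print(q.round(4));e=np.diff(np.vstack([q,q[:1]]),axis=0)[:,:2];print(np.linalg.norm(e,axis=1),np.degrees(np.arctan2(e[:,1],e[:,0])));c=q.mean(0);print(c)
p=np.array([dep(w,u,v) for u in range(170,215) for v in range(155,200)]);k=p[abs(p[:,2]-.064)<.006];print(len(k),cv2.minAreaRect((k[:,:2]*1000).astype(np.float32)),np.median(k[:,2]))
go(c[0],c[1],.15,65)
E
```

```text
[[ 0.48   -0.338   0.064 ]
 [ 0.4917 -0.3103  0.064 ]
 [ 0.5176 -0.3223  0.064 ]
 [ 0.5053 -0.3495  0.064 ]]
[0.03008096 0.02852361 0.0298333  0.02782122] [  66.92945349  -24.92276977 -114.40632928  155.55739057]
[ 0.4986547  -0.33002057  0.064     ]
726 ((498.7174987792969, -330.9462890625), (30.572023391723633, 30.462984085083008), 65.16356658935547) 0.06217673504882798
t 6.85 pos [ 0.5197 -0.259   0.2497] tooly 65.6 w 0.99 F [-0.5  0.6  0.6] shift [ 9.96 -7.34  1.04] turn 0.6
```

```bash
python3 -m pendant '[7,0,-7.3,1.0,0, 7,5,-7.3,1.0,0, 7,10,-7.3,1.0,0, 7,14,-7.3,1.0,0, 7,14,-7.3,1.0,0]'
python3 -c "
from h import *
go(.4987,-.3305,.022,65.6)"
```

```text
t: 7.48
position: [0.497, -0.3271, 0.1068]
tool_rot: [0.151, 0.694, -0.147, 0.688]
contact_force: [-0.4, -0.7, 0.8]
width: 0.819
t 7.47 pos [ 0.497  -0.3271  0.1068] tooly 65.7 w 0.819 F [-0.4 -0.7  0.8] shift [ 8.47 -0.26  0.37] turn 0.1
```

```bash
python3 -m pendant '[7,0,-0.3,0.3,0, 7,3.5,-0.3,0.3,0, 7,6.5,-0.3,0.3,0, 7,8.4,-0.3,0.3,0, 7,8.4,-0.3,0.3,0]'
python3 -c "
from h import *
go(.4987,-.3305,.022,65.6)
w=cam('wrist');cv2.imwrite('pics/w4.png',w['image'])"
```

```text
t: 8.1
position: [0.5006, -0.3347, 0.0274]
tool_rot: [0.15, 0.691, -0.15, 0.691]
contact_force: [-0.4, -0.1, 0.8]
width: 0.822
t 8.1 pos [ 0.5006 -0.3347  0.0274] tooly 65.6 w 0.822 F [-0.4 -0.1  0.8] shift [ 0.54  0.31 -0.34] turn -0.0
```

View pics/w4.png

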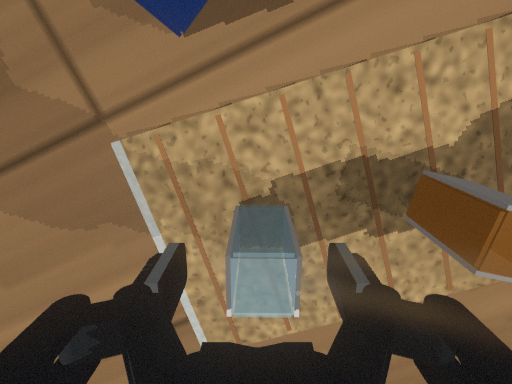

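The block sits between the open pads at (264,260), with amber well clear at (465,225). It is about 3 mm off centre, which agrees with the numbers, so I'll correct that and close.

```bash
python3 -m pendant '[7,0.4,0.3,-0.3,0, 7,0.4,0.3,-0.3,0, 0,0.4,0.3,-0.3,0, 0,0.4,0.3,-0.3,0, 0,0.4,0.3,-0.3,0]';python3 -m pendant '[0,0,0,0,0, 0,0,0,0,0, 0,0,0,0,0]'
python3 -c "
from h import *
go(.4987,-.3305,.022,65.6)
w=cam('wrist');cv2.imwrite('pics/w5.png',w['image'])"
```

```text
t: 8.78
position: [0.4993, -0.3311, 0.0238]
tool_rot: [0.15, 0.691, -0.15, 0.691]
contact_force: [-0.7, -0.2, 0.8]
width: 0.34
t: 9.15
position: [0.4993, -0.3311, 0.0238]
tool_rot: [0.15, 0.691, -0.15, 0.691]
contact_force: [0.0, -0.1, 3.0]
width: 0.343
t 9.15 pos [ 0.4993 -0.3311  0.0238] tooly 65.5 w 0.343 F [ 0.  -0.1  3. ] shift [ 0.18  0.04 -0.08] turn -0.1
```

View pics/w5.png

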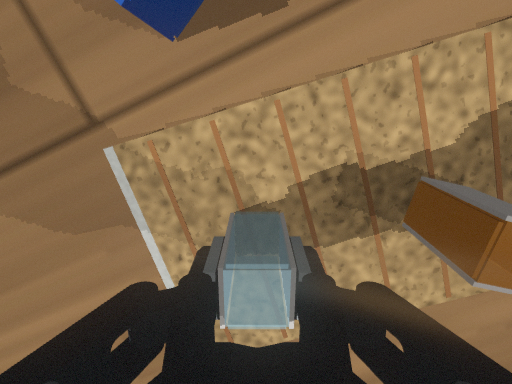

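The block is gripped squarely on its frosted sides (width 0.343, about 29 mm). I'll lift it.

```bash
python3 -m pendant '[0,-2,0,0,0, 0,-6,0,0,0, 0,-11,0,0,0, 0,-16,0,0,0, 0,-20,0,0,0]';python3 -m pendant '[0,0,0,0,0]'
python3 -c "
from h import *
go(.499,.231,.22,-17)"
```

```text
t: 9.82
position: [0.499, -0.3308, 0.2265]
tool_rot: [0.149, 0.69, -0.15, 0.692]
contact_force: [-0.1, -0.6, -1.2]
width: 0.343
t: 9.95
position: [0.5006, -0.3322, 0.2291]
tool_rot: [0.148, 0.688, -0.151, 0.694]
contact_force: [-0.1, -0.1, -1.7]
width: 0.344
t 9.95 pos [ 0.5006 -0.3322  0.2291] tooly 65.5 w 0.344 F [-0.1 -0.1 -1.7] shift [  0.58  51.2  -23.46] turn 82.5
```

```bash
python3 -m pendant '[0,0,3,-1.4,5, 0,0,7,-3.2,12, 0,0,12,-5.5,20, 0,0,17,-7.8,28, 0,0,22,-10.1,36]'
python3 -c "
from h import *
go(.499,.231,.22,-17)"
```

```text
t: 10.58
position: [0.4967, -0.0867, 0.2214]
tool_rot: [0.357, 0.611, -0.358, 0.609]
contact_force: [0.8, -0.0, -0.7]
width: 0.347
t 10.57 pos [ 0.4967 -0.0867  0.2214] tooly 29.3 w 0.347 F [ 0.8 -0.  -0.7] shift [  0.17  15.73 -27.61] turn 46.3
```

```bash
python3 -m pendant '[0,0,2.5,-4.4,8, 0,0,5,-8.8,16, 0,0,7.5,-13.2,24, 0,0,10,-17.6,32, 0,0,12,-21,38]'
python3 -c "
from h import *
go(.499,.231,.22,-17)"
```

```text
t: 11.2
position: [0.4974, 0.1549, 0.2214]
tool_rot: [-0.535, -0.462, 0.537, -0.46]
contact_force: [0.4, 0.7, -1.7]
width: 0.346
t 11.2 pos [0.4974 0.1549 0.2214] tooly -8.6 w 0.346 F [ 0.4  0.7 -1.7] shift [ 0.14 -0.98 -7.55] turn 8.4
```

```bash
python3 -m pendant '[0,0,-0.3,-2.5,3, 0,0,-0.7,-5,6, 0,0,-1,-7.5,8.5, 0,0,-1,-7.5,8.5, 0,0,-1,-7.5,8.5]'
python3 - <<'E'
from h import *
go(.499,.231,.075,-17)
b=cam('top');go(.499,.231,.075,-17)
# re-measure bench axes/position from top depth now: card, board
P=np.array([[dep(b,u,v) for u in range(110,250)] for v in range(185,275)]).reshape(-1,3)
k=P[(P[:,2]>.13)&(P[:,2]<.15)];k=k[(k[:,1]<.17)];print('card',len(k),cv2.minAreaRect((k[:,:2]*1000).astype(np.float32)))
w=cam('wrist')
k=np.array([dep(w,u,v) for u in range(195,330,1) for v in range(60,180)])
for n,lo,hi in(('lamp',.105,.122),('board',.006,.017)):
    q=k[(k[:,2]>lo)&(k[:,2]<hi)];
    if len(q)>50: print(n,len(q),cv2.minAreaRect((q[:,:2]*1000).astype(np.float32)))
cv2.imwrite('pics/w6.png',w['image'])
E
```

```text
t: 11.82
position: [0.4994, 0.2282, 0.2221]
tool_rot: [-0.567, -0.421, 0.569, -0.421]
contact_force: [-0.1, -0.2, -1.4]
width: 0.345
t 11.82 pos [0.4994 0.2282 0.2221] tooly -16.9 w 0.345 F [-0.1 -0.2 -1.4] shift [14.71 -0.09 -0.29] turn 0.1
t 11.88 pos [0.4996 0.228  0.2224] tooly -17.0 w 0.342 F [-0.6  0.  -1.1] shift [14.74 -0.13 -0.29] turn 0.0
card 88 ((463.08599853515625, 114.4339599609375), (5.756951332092285, 108.89846801757812), 73.12519073486328)
board 13704 ((513.3087158203125, 276.739990234375), (131.6412811279297, 130.2815704345703), 73.18353271484375)
```

View pics/w6.png

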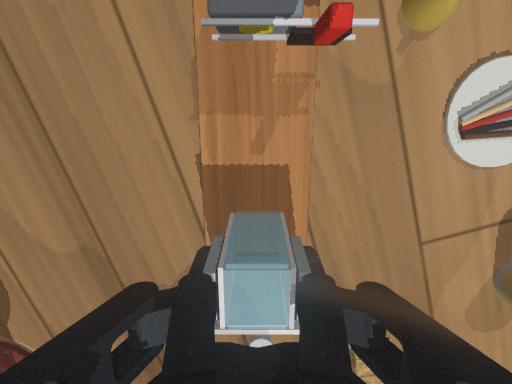

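The shutter is open, with the lens visible at (256,30) and the red tab at (333,25). The block hangs upright over the board. Lowering to beam height.

```bash
python3 -m pendant '[0,3,0,-0.2,0, 0,7,-0.1,-0.3,0, 0,11,-0.1,-0.3,0, 0,14,-0.1,-0.3,0, 0,14.7,-0.1,-0.3,0]'; python3 -m pendant '[0,0,0,0,0, 0,0,0,0,0, 0,0,0,0,0]'
python3 - <<'E'
from h import *
go(.499,.231,.075,-17)
w=cam('wrist');a=cam('scene')
P=np.array([[dep(w,u,v) for u in range(215,302)] for v in range(205,345)]).reshape(-1,3)
k=P[(P[:,2]>.105)&(P[:,2]<.125)];print('block top',len(k),cv2.minAreaRect((k[:,:2]*1000).astype(np.float32)),np.median(k[:,2]))
k=np.array([dep(w,u,v) for u in range(150,370) for v in range(40,190)]);q=k[(k[:,2]>.006)&(k[:,2]<.017)];r=cv2.minAreaRect((q[:,:2]*1000).astype(np.float32));print('board',r)
p=proj(a,[.499,.231,.085]);print(p);x,y=map(int,p)
A=cv2.resize(a['image'][y-50:y+50,x-50:x+80],(650,500),interpolation=cv2.INTER_CUBIC);cv2.imwrite('pics/s2.png',A);print(x-50,y-50)
E
```

```text
t: 12.55
position: [0.4982, 0.2306, 0.0738]
tool_rot: [-0.567, -0.421, 0.57, -0.42]
contact_force: [-0.4, 0.0, -1.9]
width: 0.342
t: 12.92
position: [0.5011, 0.2322, 0.0781]
tool_rot: [0.569, 0.42, -0.567, 0.421]
contact_force: [0.3, 0.5, -1.0]
width: 0.341
t 12.93 pos [0.5011 0.2322 0.0781] tooly -17.0 w 0.341 F [ 0.3  0.5 -1. ] shift [ 0.31 -0.17  0.17] turn 0.0
block top 6425 ((501.87884521484375, 232.53466796875), (31.19770050048828, 35.849639892578125), 72.51589965820312) 0.11639769470288971
board ((518.0368041992188, 292.68804931640625), (96.99340057373047, 130.4491729736328), 73.16264343261719)
[298.24883443 145.34522957]
248 95
```

View pics/s2.png

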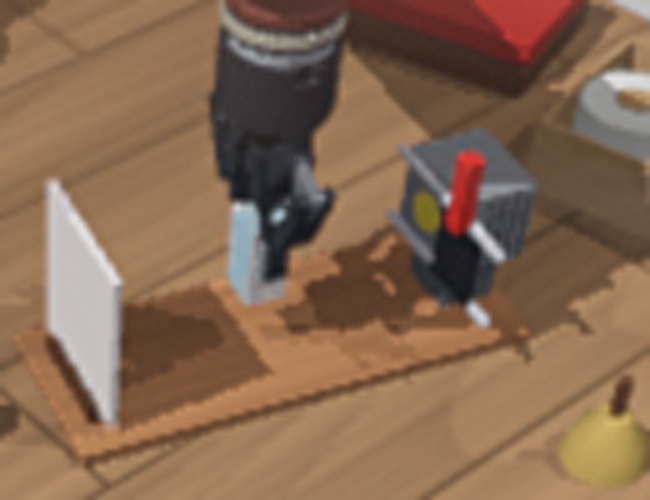

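The block is upright between the lens (425,212 in the crop) and the card. It reads about 2 mm off in y and about 1 mm high, so I'll make a small trim, a final check and hand in.

```bash
python3 -m pendant '[0,0.2,-0.2,0.1,0, 0,0.2,-0.2,0.1,0, 0,0.2,-0.2,0.1,0, 0,0.2,-0.2,0.1,0]'; python3 -m pendant '[0,0,0,0,0, 0,0,0,0,0, 0,0,0,0,0, 0,0,0,0,0]'
python3 - <<'E'
from h import *
import pickle
go(.499,.231,.075,-17)
w=cam('wrist');b=cam('top')
def g(f):return np.array([dep(w,u,v) for u,v in f])
k=g([(u,v) for u in range(215,302) for v in range(205,345)]);q=k[(k[:,2]>.105)&(k[:,2]<.125)];r=cv2.minAreaRect((q[:,:2]*1000).astype(np.float32))
k=g([(u,v) for u in range(150,370) for v in range(40,190)]);s=k[(k[:,2]>.006)&(k[:,2]<.017)];t=cv2.minAreaRect((s[:,:2]*1000).astype(np.float32))
ey=np.array([np.sin(np.radians(73.1)),-np.cos(np.radians(73.1))])
print('block',r,np.median(q[:,2]),'y off',ey@r[0]-ey@t[0], 'x along', np.dot([-ey[1]*-1,-ey[0]],np.array(r[0])-[499,231]))
b0=pickle.load(open('first.pkl','rb'))[1]
df=cv2.absdiff(b['image'],b0['image']).max(2)>45
for nm,(u,v) in dict(green=(472,347),amber=(521,351),spool=(400,394),candle=(418,217),dish=(308,230),bell=(243,257)).items():
    u,v=int(u*.64),int(v*.64);print(nm,df[v-12:v+12,u-12:u+12].sum())
print([ctrl.state()[x] for x in('t','contact_force','width')],np.abs(ctrl.state()['qvel']).max())
E
```

```text
t: 13.52
position: [0.4978, 0.2315, 0.0744]
tool_rot: [-0.568, -0.421, 0.568, -0.421]
contact_force: [1.0, 0.3, -1.0]
width: 0.342
t: 14.02
position: [0.4978, 0.2315, 0.0744]
tool_rot: [0.568, 0.421, -0.568, 0.421]
contact_force: [0.7, 0.5, -1.0]
width: 0.347
t 14.03 pos [0.4978 0.2315 0.0744] tooly -17.0 w 0.347 F [ 0.7  0.5 -1. ] shift [-0.06  0.13  0.02] turn 0.0
block ((498.805908203125, 231.6127166748047), (32.001991271972656, 34.88003921508789), 73.61540222167969) 0.112772144812945 y off -0.7916981127324902 x along -0.5298327265207436
green 0
amber 39
spool 0
candle 0
dish 0
bell 0
[14.125, array([ 0.38831383,  0.95131583, -0.99365234]), 0.3416205519824532] 0.0026151299718334023
```

Everything is within tolerance, but the image changed around the amber block. It could be the vanished shadow of the clear block, so I'll verify its position before handing in.

```bash
python3 - <<'E'
from h import *
b=cam('top')
P=np.array([dep(b,u,v) for u in range(290,350) for v in range(205,240)]);k=P[(P[:,2]>.055)&(P[:,2]<.075)]
ok=True
for nm,y,ref in(('green',-.132,(530.2,-132.1)),('amber',-.2296,(525.8,-229.6))):
    q=k[abs(k[:,1]-y)<.045];c=cv2.minAreaRect((q[:,:2]*1000).astype(np.float32))[0];d=np.linalg.norm(np.array(c)-ref);ok&=d<6;print(nm,c,d)
if ok: print('finish',ctrl.finish_job())
E
```

```text
green (530.0535888671875, -132.02157592773438) 0.16609200740004293
amber (525.64208984375, -229.73455810546875) 0.20746445766498375
the job is handed in; nothing more can be done
finish None
```

I opened the shutter, picked up the clear block by its frosted faces and handed the job in with the block held still in the beam. The hand-in gave no verdict, so the results below are from my own checks, finished at about 14 s of the 53 s allowed.

- **Shutter:** the tab moved about 49 mm and the force rose to 9 N at the end stop. I took that as fully open.
- **Block position:** it is about 1 mm off the beam sideways and about 1 mm along it from the midpoint. Its top reads 113 mm, about 2 mm below the ideal 115 mm.
- **Block angle and grip:** it is square to within about 1° and looked upright in the scene view. The grip opening stayed at about 29 mm, and the pictures show the pads only on the frosted sides.
- **Other objects:** green and amber re-measured within 0.3 mm of their starts. The top view showed no change at the spool, candle, dish or bell.

One check disagreed at first: the before-and-after picture showed a change around the amber block. Its measured position had not moved, so the change was probably the clear block's missing shadow.

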